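Feel along the casein mark of a cheese wheel

TASK

Check by touch that the raised casein mark on top of the cheese wheel has bonded: starting on its round head, run a fingertip lightly along the curved strip, touching its three cross ribs one after the other, to the plain square-cut tail. Finish with the fingertip still resting lightly on the tail: the program ends while holding it there. Press only lightly, as the wheel sits on a spring scale that must not be pushed far down, and do not move the steel weight on the wheel or the brush, jar and cheese wedge beside it.

Things in the scene. Friction and masses are not known exactly. Their poses are not given: they have to be found in the camera images.
- scale: grey round spring scale, base 210 mm across and 46 mm high, with a small white dial on one side; fixed to the bench. It carries the platform and the cheese wheel (250 mm across, 60 mm thick, pinned to the platform, cannot turn or be lifted). Origin: centre of the base's underside, on the wheel's axis; z up; its -x side carries the dial
- wheel (a joint): how far the wheel and platform are pushed down from rest, m: 0 at rest, hard stop at 0.014; it sinks straight down, 1 mm for each newton, and springs back. More than 0.010 (about 10 N) is too hard a press
- wheel_top (a point): centre of the wheel's flat tan top face, 128 mm above the bench. The casein strip is a cream-coloured arc on this face, about this centre, of 90 mm radius to its centre line, 12 mm wide and standing 6 mm above the face. It covers about 150 degrees and runs anticlockwise, seen from above, from head to tail
- head: round start end of the strip, a disc 26 mm across, level with the strip's top, plus the first 24 mm of the strip. Origin: centre of the disc, at its top surface (134 mm above the bench at rest); x points outward from the wheel's centre, y along the strip towards the tail
- rib1: first low rounded cross rib on the strip, 65 mm along the arc from the head's origin; 20 mm across the strip, 13 mm along it, rising smoothly 1.5 mm above the strip. Origin: the middle of its crest; x outward, y along the strip towards the tail
- rib2: second cross rib, as the first, 113 mm along the arc from the head's origin
- rib3: third cross rib, as the first, 161 mm along the arc from the head's origin
- tail: the last 34 mm of the strip, flat, without a rib, with a square-cut end and no disc. Origin: middle of this stretch at its top surface (134 mm above the bench at rest), 219 mm along the arc from the head's origin and 17 mm before the strip's end; x outward, y along the strip towards its end
- weight: loose steel weight, cylinder 30 mm across and 34 mm tall, standing near the centre of the wheel's top. Origin: centre of its underside. Leave alone
- brush: loose hand brush lying on the bench, bystander. Origin: underside
- jar: loose closed jar, 66 mm across, 95 mm tall, standing on the bench, bystander. Origin: centre of its underside
- wedge: loose block-shaped piece of cut cheese, 100 x 45 x 60 mm, on the bench, bystander. Origin: centre of its underside

How it is judged:
By the outcome, as a careful person would: the job done as asked, in the order asked, and still so for the second after the job is handed in, while the arm keeps its last pose, push and grip.
It also fails if it takes over 45 s, if anything falls off the work surface, if the arm or the gripper's body presses on something with over 40 N, if the wrist force passes 120 N, or if a joint passes its speed limit or range.

ROBOT

A 6-joint arm with a two-finger parallel gripper is mounted at the origin on the work surface. World frame = base frame: x ahead of the robot, y to its left, z up, the work surface at z = 0. Lengths are in m, angles in rad, forces in N, time in s.
With the tool pointing down it reaches from about 0.35 to 0.975 m from the base axis. Payload 4.9 kg.
Tool frame: the origin (TCP) lies at the very end of the fingers, on their centre line; the grasp point (between the pads) lies 19 mm behind it; x points along the fingers, y is the direction in which the jaws open and shut, and the axes are right-handed (so a half turn about x gives the same grasp; the last joint's range is limited). The gripper opens to 85 mm and grips with 20 to 120 N. Pads are 22 mm wide; open, the fingers measure 114 mm over their backs; the gripper's body (76 mm by 85 mm) begins 54 mm behind the grasp point. The pads swing forward as they close: fully open they stand 13 mm farther back than shut.
Start: joints at [1.029, 0.053, 1.613, -0, 1.476, -0.119], TCP at [0.256, 0.57, 0.231] pointing down, gripper open.
Joint ranges: [-3.01, 3.01], [-1.01, 2.22], [0.06, 2.58], [-1.02, 4.17], [0.09, 2.62], [-3.14, 3.14]. Speed limits (rad/s): [2.57, 2.57, 3.14, 3.14, 3.14, 3.14].

INTERFACE

Orientations are given as a unit quaternion [w, x, y, z].
In Python, from plant import manip gives the robot as it stands.
- The arm moves only by the tool play_rows, never from a script. Its argument "plan" is a list of rows, each a list of 5 numbers: the shift along the tool's x, y, z in mm, then the turn about the tool's x in rad, then the closure, from -1 (fully open) to 1 (shut). A call has 1 to 8 rows; each row is the pose to reach, as a shift and turn from the pose commanded when the call began, along the tool's axes at that moment; what a row does not reach only later rows make up. A row lasts 1/8 s, in which the tool goes at most 62.5 mm and 10.7 degrees, less where a joint would pass 70% of its speed; a pose out of reach is approached as far as the arm can. A call with a gripper value outside its range is refused whole. The fingers move at their own pace and stop on an object; the grip force is fixed at half the most. Time passes only in rows, so rows that repeat a pose let the fingers close. It gives the time, the measured TCP pose, the force and the opening at its end, in the units of the state.
- manip.state(): the state, without advancing time (a new reading comes with each control period).
- manip.grab_frame(name): name is "side" or "top" or "wrist"; returns a dict with "img" (400x640x3 uint8, red, green, blue), "range_z" (400x640 float32, m along the optical axis (not along the pixel's ray), 0 where there is no reading), "fx", "fy", "cx", "cy" (pixels), "origin" and "rotation" of the camera in the world. Camera axes: x right, y up, looking along -z (the intrinsics and any distortion apply to the point x, -y, -z); pixel columns grow to the right and rows downward; lengths in m; the calibration is good to about 2 mm. A picture is of the moment at which its call begins.
- manip.job_done(): hands the job in, once; it reports no verdict.
The state is a dict: "time": time; "joint_pos": joint angles; "joint_vel": joint speeds; "joint_efforts": joint torques, N m; "tool_pos": TCP position; "tool_rot": TCP orientation; "contact_force": force on the tool from outside, world axes, zero at the start; "ft_torque": the same for the moment, N m; "gripper_width": opening from 0.0 (shut) to 1.0 (fully open).
Only numpy, scipy, OpenCV 4.12 (cv2) and the standard library are available. Lean on these libraries where they do the work, as an engineer would, in place of code of your own. Each camera call takes 0.05 s, during which the arm holds its last target. There are 200 camera calls.

## Working session

There is one attempt and no reset: what is moved stays moved. The work goes in short steps, Python scripts to look and compute and a tool call to move; the robot and the scene stay as the last step left them, time stands still between calls to the robot, and variables do not carry over. Pictures are saved under pics/ and viewed, about 8 in all and at most 12, crops included, and the job is handed in when it is done.

Besides the shell and the picture viewer there is one more tool, called after ">>>" by a JSON object that holds its "op" and its "data", one argument or row to a line. play_rows: Moves the arm, as the interface text tells. Its arguments: {"type":"object","properties":{"plan":{"type":"array"}},"required":["plan"]}

```bash
mkdir -p pics; cat > h.py <<'E'
import numpy as np, cv2
from plant import manip
def grab(n,f=None):
    g=manip.grab_frame(n)
    if f: cv2.imwrite(f,g["img"][:,:,::-1])
    return g
def ray(g,u,v):
    d=np.stack([(np.asarray(u)-g["cx"])/g["fx"],-(np.asarray(v)-g["cy"])/g["fy"],-np.ones(np.shape(u))],-1)
    return d@np.array(g["rotation"]).T
def onz(g,u,v,z):
    d=ray(g,u,v);o=np.array(g["origin"]);return o+d*((z-o[2])/d[...,2])[...,None]
def cloud(g):
    v,u=np.mgrid[:400,:640];return np.array(g["origin"])+ray(g,u,v)*g["range_z"][...,None]
E
python3 - <<'E'
from h import *
s=manip.state();print(s)
g=grab("top","pics/top1.png");print({k:g[k] for k in g if k not in("img","range_z")})
g2=grab("side","pics/side1.png");print({k:g2[k] for k in g2 if k not in("img","range_z")})
E
```

```text
{'time': 0.0, 'joint_pos': array([ 1.02896360e+00,  5.33747725e-02,  1.61431569e+00,  1.26057512e-05,
        1.47597157e+00, -1.18975775e-01]), 'joint_vel': array([-4.77290081e-04,  6.89826825e-04, -2.04172572e-04, -8.05248329e-04,
       -1.82273796e-03, -4.34952040e-05]), 'joint_efforts': array([-1.17653258e-04, -3.93684053e+01, -3.70173526e+01, -2.41246507e-04,
        7.21282893e-03, -3.72272530e-05]), 'tool_pos': array([0.25613803, 0.56941937, 0.23003894]), 'tool_rot': array([ 0.69111901,  0.14770087,  0.69160212, -0.14908212]), 'contact_force': array([ 0.28185769, -0.01938308, -0.12908021]), 'ft_torque': array([ 0.03273043, -0.02429997,  0.02799199]), 'gripper_width': 1.0005480744570272}
{'fx': 502.21813273085564, 'fy': 502.21813273085564, 'cx': 327.0535004251702, 'cy': 191.8202811705818, 'origin': array([0.33202196, 0.00591296, 1.58917562]), 'rotation': array([ 0.71477115,  0.05499595, -0.0537175 , -0.69512019])}
{'fx': 414.8756683975383, 'fy': 414.8756683975383, 'cx': 319.0118838055452, 'cy': 195.32685452005995, 'origin': array([ 0.29348762, -0.73072858,  0.62283699]), 'rotation': array([ 0.86750115,  0.46707707, -0.08960717, -0.1457783 ])}
```

View pics/top1.png

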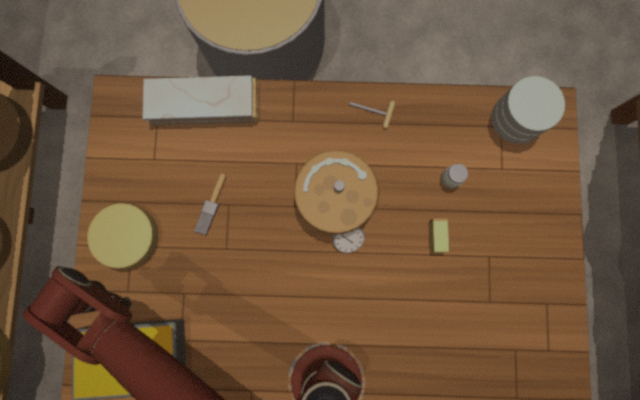

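View pics/side1.png

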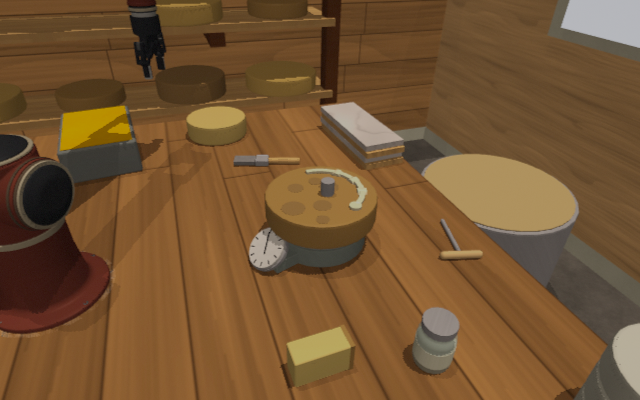

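The top view shows the wheel at (336,192) with the strip's head at about (363,178) and its tail at about (307,188). The weight is at (339,186). The rotation is given as a quaternion. Next I'll measure the wheel and strip.

```bash
sed -i 's/^import numpy.*/&\nfrom scipy.spatial.transform import Rotation as R/; s/np.array(g\["rotation"\]).T/R.from_quat(np.roll(g["rotation"],-1)).as_matrix().T/' h.py
cat > m.py <<'E'
from h import *
for n in ("top","side"):
    g=grab(n);P=cloud(g);z=P[...,2]
    m=(z>.115)&(z<.15)&(np.hypot(P[...,0]-.33,P[...,1])<.5)
    hsv=cv2.cvtColor(g["img"],cv2.COLOR_RGB2HSV)
    nl,l,st,c=cv2.connectedComponentsWithStats(m.astype(np.uint8))
    for i in range(1,nl):
        if st[i,4]<300: continue
        mm=(l==i)
        print(n,st[i],"z med",np.median(z[mm]),P[mm].mean(0))
        v,u=np.nonzero(mm)
        ct=max(cv2.findContours(mm.astype(np.uint8),0,1)[0],key=len)[:,0]
        w=onz(g,ct[:,0],ct[:,1],.128)[:,:2].astype(np.float32)
        print(" circ",cv2.minEnclosingCircle(w))
    print("tool depth", n)
g=grab("top");cv2.imwrite("pics/c1.png",cv2.resize(g["img"][140:250,280:400,::-1],None,fx=6,fy=5.4,interpolation=2))
E
python3 m.py
```

```text
top [ 295  150   84   83 5356] z med 0.12678876642038528 [ 0.56160325 -0.01477275  0.12697419]
 circ ((0.5628842711448669, -0.015062243677675724), 0.12394775450229645)
tool depth top
side [ 265  166  113   67 5788] z med 0.12794001851403494 [ 0.55702277 -0.03454656  0.12790626]
 circ ((0.5608237385749817, -0.021958189085125923), 0.1304357796907425)
side [   0  221   72   50 1275] z med 0.1325995394631922 [ 0.02539229 -0.0493997   0.13263272]
 circ ((0.015886105597019196, -0.01379032526165247), 0.07092319428920746)
tool depth side
```

View pics/c1.png

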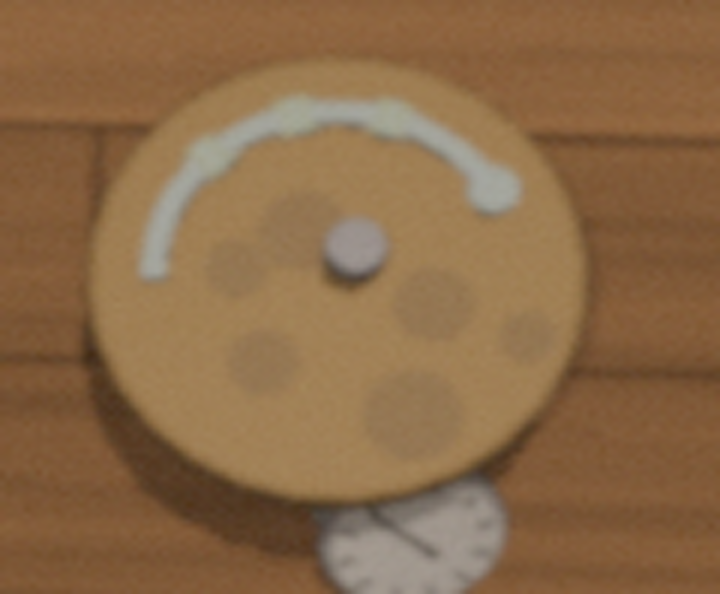

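The crop shows the head at crop (495,190), which is full-frame (362,175). The tail end is at about (305,191), and the three ribs are greenish at (345,162), (329,161) and (315,169). Next I'll fit the arc.

```bash
cat > m2.py <<'E'
from h import *
from scipy.optimize import least_squares
g=grab("top")
hsv=cv2.cvtColor(g["img"],cv2.COLOR_RGB2HSV).astype(int)
v,u=np.mgrid[:400,:640]
C=np.array([.5625,-.0155])
p=onz(g,u,v,.134)[...,:2]; r=np.hypot(*(p-C).transpose(2,0,1))
m=(hsv[...,1]<75)&(hsv[...,2]>130)&(r>.07)&(r<.115)
print(m.sum(), np.median(hsv[m],0))
q=p[m]; 
f=least_squares(lambda c:np.hypot(*(q-c[:2]).T)-.09,C,loss="soft_l1",f_scale=.003).x;print("arc centre",f)
for c in (C,f):
    a=np.degrees(np.arctan2(*(q-c).T[::-1]));a=np.sort(a);rr=np.hypot(*(q-c).T)
    print(a[:3],a[-3:],rr.mean())
# wheel rim in colour: tan
rr=np.hypot(*(q-f).T);a=np.degrees(np.arctan2(*(q-f).T[::-1]))
for k in range(-70,110,6):
    s=abs(a-k)<3
    if s.any(): print(k,s.sum(),rr[s].mean().round(4))
s=manip.state();print(R.from_quat(np.roll(s["tool_rot"],-1)).as_matrix().round(4))
E
python3 m2.py
```

```text
494 [ 25.  26. 162.]
arc centre [ 0.5632497  -0.01361292]
[-64.88905072 -64.65254706 -64.07733352] [92.60141228 92.6344202  92.66967479] 0.09065965562628842
[-65.86359348 -65.56169118 -65.09652428] [93.13164731 93.1831724  93.23828049] 0.0899008425779921
-64 18 0.0892
-58 29 0.0905
-52 24 0.0896
-46 17 0.0894
-40 14 0.0896
-34 18 0.0898
-28 16 0.0898
-22 17 0.0898
-16 25 0.0906
-10 20 0.0902
-4 16 0.0889
2 18 0.0911
8 17 0.0901
14 23 0.0903
20 20 0.0896
26 17 0.0895
32 15 0.0901
38 18 0.0898
44 26 0.0898
50 18 0.0891
56 16 0.0898
62 15 0.0899
68 17 0.0901
74 16 0.0902
80 15 0.0892
86 15 0.0908
92 14 0.0898
[[-4.000e-04  4.103e-01  9.119e-01]
 [-6.000e-04  9.119e-01 -4.103e-01]
 [-1.000e+00 -7.000e-04 -1.000e-04]]
```

>>> {"op": "play_rows", "data": {
  "plan": [
    [0,-15,20,0,1],
    [0,-40,52,0,1],
    [0,-70,92,0,1],
    [0,-100,131,0,1],
    [0,-130,170,-0.1,1],
    [0,-160,209,-0.2,1],
    [0,-190,248,-0.3,1],
    [0,-215,281,-0.423,1]
  ]
}}

```text
time: 1.3
tool_pos: [0.425, 0.2559, 0.2314]
tool_rot: [0.707, -0.001, 0.707, 0.001]
contact_force: [0.4, -0.3, -1.0]
gripper_width: 0.0
```

>>> {"op": "play_rows", "data": {
  "plan": [
    [0,-25,13,0,1],
    [0,-75,40,0,1],
    [0,-130,70,0,1],
    [0,-185,100,0,1],
    [0,-240,130,0,1],
    [0,-295,160,0,1],
    [0,-330,180,0,1],
    [0,-345,187,0,1]
  ]
}}

```text
time: 2.3
tool_pos: [0.6114, -0.0893, 0.2311]
tool_rot: [0.707, 0.001, 0.707, -0.001]
contact_force: [-0.4, 0.1, 0.2]
gripper_width: -0.001
```

>>> {"op": "play_rows", "data": {
  "plan": [
    [5,0,0,0,1],
    [20,0,0,0,1],
    [30,0,0,0,1],
    [40,0,0,0,1],
    [50,0,0,0,1],
    [50,0,0,0,1]
  ]
}}

```text
time: 3.05
tool_pos: [0.6109, -0.086, 0.1799]
tool_rot: [0.706, 0.0, 0.708, 0.0]
contact_force: [0.5, 0.4, 0.3]
gripper_width: -0.001
```

```bash
python3 - <<'E'
from h import *
s=manip.state();print(s["time"],s["tool_pos"],s["contact_force"])
a=grab("wrist")["img"];b=grab("side")["img"][120:270,210:440];t=grab("top")["img"][130:250,270:410]
b=cv2.resize(b,(400,261));t=cv2.resize(t,(380,261))
o=np.zeros((595,780,3),np.uint8);o[:333,:533]=cv2.resize(a,(533,333));o[334:,:400]=b;o[334:,400:]=t
cv2.imwrite("pics/w1.png",o[:,:,::-1])
E
```

```text
3.05 [ 0.61088012 -0.08603487  0.17990432] [0.50546835 0.44734765 0.31513696]
```

View pics/w1.png

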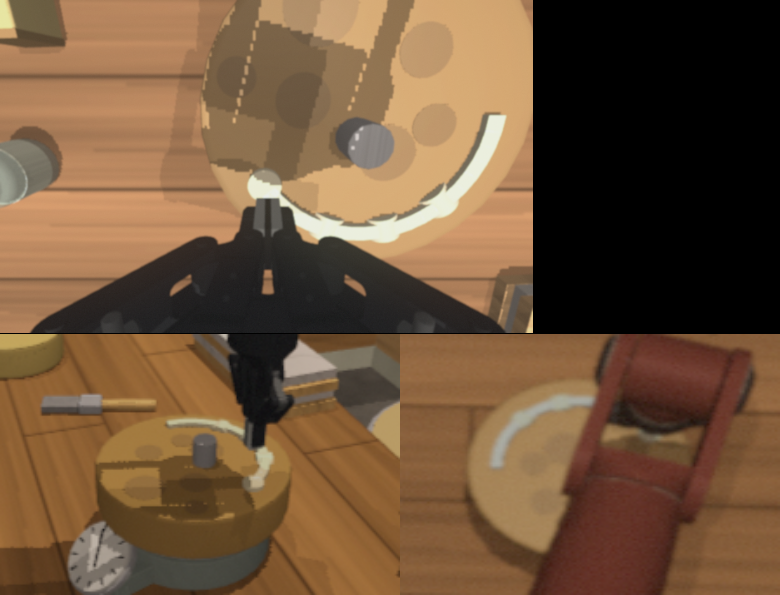

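The wrist view (top left) shows the shut fingertip just beside the head disc at (264,185), and the ribs at about (383,235), (440,207) and (350,235). All the bystanders are clear. I'll check the arc from close by.

```bash
python3 - <<'E'
from h import *
from scipy.optimize import least_squares
g=grab("wrist");s=manip.state();print(s["tool_pos"],s["contact_force"])
hsv=cv2.cvtColor(g["img"],cv2.COLOR_RGB2HSV).astype(int)
v,u=np.mgrid[:400,:640];C=np.array([.563,-.0138])
p=onz(g,u,v,.134)[...,:2];r=np.hypot(*(p-C).transpose(2,0,1))
m=(hsv[...,1]<75)&(hsv[...,2]>150)&(r>.07)&(r<.115)
q=p[m];f=least_squares(lambda c:np.hypot(*(q-c[:2]).T)-.09,C,loss="soft_l1",f_scale=.003).x
a=np.sort(np.degrees(np.arctan2(*(q-f).T[::-1])));print(m.sum(),f,a[[0,5,-5,-1]])
print("range strip z",np.median(cloud(g)[m][:,2]))
E
```

```text
[ 0.61195268 -0.08649872  0.1819771 ] [-0.17339358  0.9828428   0.28343714]
8197 [ 0.56335235 -0.01404625] [-64.38209837 -64.20532015  92.76791126  92.84826131]
range strip z 0.13246024552273497
```

>>> {"op": "play_rows", "data": {
  "plan": [
    [10,-3,0,0,1],
    [20,-3,0,0,1],
    [30,-3,0,0,1],
    [36,-3,0,0,1],
    [40,-3,0,0,1],
    [40,-3,0,0,1]
  ]
}}

```text
time: 4.0
tool_pos: [0.6114, -0.0893, 0.141]
tool_rot: [0.707, -0.0, 0.707, 0.0]
contact_force: [-0.5, 0.4, -0.4]
gripper_width: -0.005
```

>>> {"op": "play_rows", "data": {
  "plan": [
    [1,0,0,0,1],
    [2,0,0,0,1],
    [2,0,0,0,1]
  ]
}}

```text
time: 4.38
tool_pos: [0.6116, -0.0894, 0.1394]
tool_rot: [0.707, -0.0, 0.707, 0.0]
contact_force: [-0.0, 0.0, -1.1]
gripper_width: 0.0
```

>>> {"op": "play_rows", "data": {
  "plan": [
    [1,0,0,0,1],
    [2,0,0,0,1],
    [2,0,0,0,1]
  ]
}}

```text
time: 4.75
tool_pos: [0.6114, -0.0893, 0.1372]
tool_rot: [0.707, -0.0, 0.707, 0.0]
contact_force: [0.5, -1.4, -0.5]
gripper_width: -0.002
```

>>> {"op": "play_rows", "data": {
  "plan": [
    [1,0,0,0,1],
    [2,0,0,0,1],
    [2,0,0,0,1]
  ]
}}

```text
time: 5.12
tool_pos: [0.6115, -0.0894, 0.1351]
tool_rot: [0.707, -0.0, 0.707, 0.0]
contact_force: [-0.1, 1.3, -0.5]
gripper_width: 0.001
```

>>> {"op": "play_rows", "data": {
  "plan": [
    [1,0,0.5,0,1],
    [2,0,0.5,0,1],
    [2,0,0.5,0,1],
    [2,0,0.5,0,1]
  ]
}}

```text
time: 5.62
tool_pos: [0.6121, -0.0894, 0.1333]
tool_rot: [0.707, -0.0, 0.707, 0.0]
contact_force: [0.0, -0.8, 0.8]
gripper_width: -0.003
```

```bash
python3 - <<'E'
from h import *
F=[];Z=[]
for i in range(8):
    manip.grab_frame("wrist");s=manip.state();F.append(s["contact_force"]);Z.append(s["tool_pos"])
print(s["time"],np.mean(F,0),np.std(F,0),np.mean(Z,0))
E
```

```text
6.025 [-0.08008784  0.22410376 -0.17103629] [0.34048111 0.46014063 0.49904978] [ 0.61207776 -0.08938315  0.1333636 ]
```

>>> {"op": "play_rows", "data": {
  "plan": [
    [1,0,0,0,1],
    [2,0,0,0,1],
    [2,0,0,0,1]
  ]
}}

```text
time: 6.4
tool_pos: [0.6122, -0.0894, 0.1314]
tool_rot: [0.707, -0.0, 0.707, 0.0]
contact_force: [-0.6, -1.0, 0.9]
gripper_width: -0.004
```

```bash
cat > f.py <<'E'
from h import *
F=[];Z=[]
for i in range(6):
    g=manip.grab_frame("side");s=manip.state();F.append(s["contact_force"]);Z.append(s["tool_pos"])
print(s["time"],np.mean(F,0).round(2),np.mean(Z,0).round(4))
p=np.mean(Z,0)[:2]-[.5633,-.0139];print("r",np.hypot(*p)*1000,"arc mm",(np.degrees(np.arctan2(p[1],p[0]))+57)*np.pi/180*90)
E
python3 f.py
```

```text
6.7 [0.04 0.19 1.11] [ 0.6122 -0.0894  0.1315]
r 89.9327041501484 arc mm -0.15355778730341973
```

>>> {"op": "play_rows", "data": {
  "plan": [
    [0.5,0,0,0,1],
    [1,0,0,0,1],
    [1.5,0,0,0,1],
    [1.5,0,0,0,1]
  ]
}}

```text
time: 7.2
tool_pos: [0.6122, -0.0894, 0.13]
tool_rot: [0.707, -0.0, 0.707, 0.0]
contact_force: [0.3, -0.7, 2.0]
gripper_width: -0.003
```

```bash
python3 f.py; python3 - <<'E'
import numpy as np
a=np.radians(-57)+np.linspace(0,219/90,65)
c=np.round(np.c_[90*np.sin(a),90*np.cos(a)],1)
for k in range(8): print(k,(c[8*k+1:8*k+9]-c[8*k]).round(1).tolist())
E
```

```text
7.5 [-0.24 -0.36  2.43] [ 0.6122 -0.0894  0.13  ]
r 89.94592217242064 arc mm -0.1597987575628951
0 [[1.9, 2.9], [4.0, 5.6], [6.1, 8.3], [8.3, 10.9], [10.6, 13.4], [13.1, 15.8], [15.6, 18.1], [18.2, 20.4]]
1 [[2.6, 2.1], [5.4, 4.1], [8.2, 6.0], [11.1, 7.9], [14.1, 9.6], [17.1, 11.1], [20.2, 12.6], [23.4, 14.0]]
2 [[3.2, 1.2], [6.4, 2.3], [9.7, 3.3], [13.0, 4.1], [16.3, 4.9], [19.7, 5.5], [23.1, 5.9], [26.5, 6.3]]
3 [[3.4, 0.2], [6.8, 0.3], [10.3, 0.3], [13.7, 0.1], [17.1, -0.2], [20.5, -0.7], [23.8, -1.2], [27.2, -1.9]]
4 [[3.3, -0.8], [6.6, -1.8], [9.9, -2.8], [13.1, -4.0], [16.2, -5.3], [19.3, -6.8], [22.4, -8.3], [25.4, -10.0]]
5 [[2.9, -1.7], [5.8, -3.6], [8.6, -5.6], [11.3, -7.7], [13.9, -9.9], [16.4, -12.2], [18.9, -14.6], [21.2, -17.1]]
6 [[2.3, -2.5], [4.4, -5.2], [6.5, -7.9], [8.5, -10.7], [10.3, -13.6], [12.0, -16.6], [13.7, -19.6], [15.2, -22.7]]
7 [[1.3, -3.1], [2.6, -6.3], [3.8, -9.5], [4.8, -12.7], [5.7, -16.1], [6.5, -19.4], [7.1, -22.7], [7.6, -26.1]]
```

>>> {"op": "play_rows", "data": {
  "plan": [
    [0,1.9,2.9,0,1],
    [0,4.0,5.6,0,1],
    [0,6.1,8.3,0,1],
    [0,8.3,10.9,0,1],
    [0,10.6,13.4,0,1],
    [0,13.1,15.8,0,1],
    [0,15.6,18.1,0,1],
    [0,18.2,20.4,0,1]
  ]
}}

```text
time: 8.5
tool_pos: [0.6326, -0.071, 0.1298]
tool_rot: [0.707, -0.0, 0.707, 0.0]
contact_force: [-1.7, -1.9, 2.1]
gripper_width: 0.003
```

```bash
python3 f.py
```

```text
8.8 [0.27 0.23 2.28] [ 0.6328 -0.0707  0.1299]
r 89.80991416911667 arc mm 27.874942663895805
```

>>> {"op": "play_rows", "data": {
  "plan": [
    [0,2.6,2.1,0,1],
    [0,5.4,4.1,0,1],
    [0,8.2,6.0,0,1],
    [0,11.1,7.9,0,1],
    [0,14.1,9.6,0,1],
    [0,17.1,11.1,0,1],
    [0,20.2,12.6,0,1],
    [0,23.4,14.0,0,1]
  ]
}}

```text
time: 9.8
tool_pos: [0.6464, -0.0481, 0.1299]
tool_rot: [0.707, -0.001, 0.707, -0.0]
contact_force: [-1.5, -4.2, 3.6]
gripper_width: -0.003
```

>>> {"op": "play_rows", "data": {
  "plan": [
    [0,3.2,1.2,0,1],
    [0,6.4,2.3,0,1],
    [0,9.7,3.3,0,1],
    [0,13.0,4.1,0,1],
    [0,16.3,4.9,0,1],
    [0,19.7,5.5,0,1],
    [0,23.1,5.9,0,1],
    [0,26.5,6.3,0,1]
  ]
}}

```text
time: 10.8
tool_pos: [0.6526, -0.021, 0.1296]
tool_rot: [0.707, -0.0, 0.707, 0.0]
contact_force: [0.3, -2.5, 2.1]
gripper_width: -0.0
```

```bash
python3 f.py
```

```text
11.1 [0.12 0.78 2.68] [ 0.6527 -0.0206  0.1296]
r 89.60616308338032 arc mm 82.77458945579399
```

>>> {"op": "play_rows", "data": {
  "plan": [
    [0,3.4,0.3,0,1],
    [0,6.8,0.5,0,1],
    [0,10.3,0.5,0,1],
    [0,13.7,0.4,0,1],
    [0,17.1,0.1,0,1],
    [0,20.5,-0.4,0,1],
    [0,23.8,-0.9,0,1],
    [0,27.2,-1.6,0,1]
  ]
}}

```text
time: 12.1
tool_pos: [0.6513, 0.0061, 0.1301]
tool_rot: [0.707, -0.0, 0.707, 0.0]
contact_force: [0.7, -4.0, 4.5]
gripper_width: 0.003
```

>>> {"op": "play_rows", "data": {
  "plan": [
    [0,3.3,-0.8,0,1],
    [0,6.6,-1.8,0,1],
    [0,9.9,-2.8,0,1],
    [0,13.1,-4.0,0,1],
    [0,16.2,-5.3,0,1],
    [0,19.3,-6.8,0,1],
    [0,22.4,-8.3,0,1],
    [0,25.4,-10.0,0,1]
  ]
}}

```text
time: 13.1
tool_pos: [0.641, 0.0315, 0.1297]
tool_rot: [0.707, -0.0, 0.707, 0.0]
contact_force: [1.0, -2.5, 3.0]
gripper_width: 0.004
```

```bash
python3 f.py
```

```text
13.4 [0.23 0.41 2.77] [0.6408 0.0319 0.1297]
r 90.00481106116074 arc mm 137.54044035270263
```

>>> {"op": "play_rows", "data": {
  "plan": [
    [0,2.9,-1.7,0,1],
    [0,5.8,-3.6,0,1],
    [0,8.6,-5.6,0,1],
    [0,11.3,-7.7,0,1],
    [0,13.9,-9.9,0,1],
    [0,16.4,-12.2,0,1],
    [0,18.9,-14.6,0,1],
    [0,21.2,-17.1,0,1]
  ]
}}

```text
time: 14.4
tool_pos: [0.624, 0.0527, 0.13]
tool_rot: [0.707, -0.0, 0.707, 0.0]
contact_force: [2.2, -1.8, 2.9]
gripper_width: 0.001
```

>>> {"op": "play_rows", "data": {
  "plan": [
    [0,2.3,-2.5,0,1],
    [0,4.4,-5.2,0,1],
    [0,6.5,-7.9,0,1],
    [0,8.5,-10.7,0,1],
    [0,10.3,-13.6,0,1],
    [0,12.0,-16.6,0,1],
    [0,13.7,-19.6,0,1],
    [0,15.2,-22.7,0,1]
  ]
}}

```text
time: 15.4
tool_pos: [0.6011, 0.0679, 0.1298]
tool_rot: [0.707, -0.0, 0.707, 0.0]
contact_force: [2.1, -0.7, 3.1]
gripper_width: -0.003
```

```bash
python3 f.py
```

```text
15.7 [0.1  0.39 2.99] [0.6008 0.068  0.1296]
r 90.08711616148798 arc mm 192.2989834053724
```

>>> {"op": "play_rows", "data": {
  "plan": [
    [0,1.3,-3.1,0,1],
    [0,2.6,-6.3,0,1],
    [0,3.8,-9.5,0,1],
    [0,4.8,-12.7,0,1],
    [0,5.7,-16.1,0,1],
    [0,6.5,-19.4,0,1],
    [0,7.1,-22.7,0,1],
    [0,7.6,-25.5,0,1]
  ]
}}

```text
time: 16.7
tool_pos: [0.5756, 0.0754, 0.1298]
tool_rot: [0.707, -0.0, 0.707, 0.0]
contact_force: [1.5, -0.3, 1.6]
gripper_width: 0.001
```

>>> {"op": "play_rows", "data": {
  "plan": [
    [0,0,0,0,1],
    [0,0,0,0,1],
    [0,0,0,0,1],
    [0,0,0,0,1]
  ]
}}

```text
time: 17.2
tool_pos: [0.5754, 0.0754, 0.1295]
tool_rot: [0.707, -0.0, 0.708, 0.0]
contact_force: [-0.4, -0.1, 3.1]
gripper_width: 0.002
```

```bash
python3 f.py; python3 - <<'E'
from h import *
a=grab("wrist")["img"];b=grab("side")["img"]
o=np.zeros((590,530,3),np.uint8);o[:331]=cv2.resize(a,(530,331));o[331:]=cv2.resize(b[110:380,210:500],(530,493))[:259]
cv2.imwrite("pics/w2.png",o[:,:,::-1])
E
```

```text
17.5 [-1.57  1.02  2.5 ] [0.5754 0.0754 0.1295]
r 90.13185379451454 arc mm 218.81915877703995
```

View pics/w2.png

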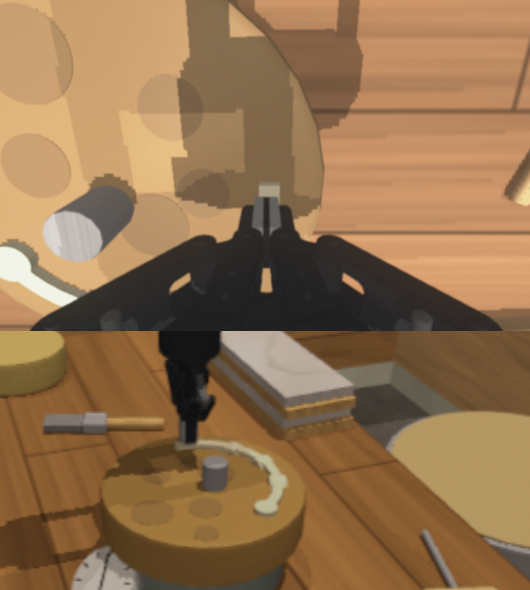

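The fingertip rests on the tail at (268,200) in the wrist picture, with the strip's square end visible just beyond it at (268,186). The weight and brush haven't moved, and the force is about 2.5 N, so I'm handing in.

```bash
python3 -c "
from plant import manip
print(manip.job_done())"
```

```text
the job is handed in; nothing more can be done
None
```

I touched the shut fingertip down on the round head and ran it along the whole strip, over ribs 1, 2 and 3 in order. I handed the job in with the fingertip still resting on the tail.

- **Press:** the upward force was about 2.3–3.0 N on the plain strip. The highest single reading, 4.5 N near rib 2, is well under the 10 N limit. I read forces only at the end of each short move, so rib contact is inferred from the path and the fixed height. Readings of 3.6 N near rib 1 and 4.5 N near rib 2 support it. No reading fell right on rib 3's crest.
- **Final position:** the fingertip measured 218.8 mm along the arc (target 219), at 90.1 mm radius, pressing with about 2.5 N. The job took about 17.6 s.
- **Last checks:** in the last picture, the weight and brush look unmoved. The jar and wedge were out of that view, but the arm never went near them.
- **Disagreements:** first contact came about 1 mm lower than the nominal 134 mm, which is within calibration. One early position reading was 3 mm off in y, and I corrected that before touching down. The last force average also showed 1–1.5 N of sideways force.

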